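Slide the drip tray under the draining rack

TASK

Slide the loose black drip tray home under the small wire draining rack, using fingertip pushes only: line it up lengthwise with the rack's open right-hand end, then push it in between the two legs there until its leading end meets the stop bar at the far end. Keep the tray flat on the worktop the whole time (do not lift or carry it), and leave the garlic, the spice pot and the salt shaker where they stand.

Things in the scene. Friction and masses are not known exactly. Their poses are not given: they have to be found in the camera images.
- tray: Loose black flat tray with a raised rim and rounded corners, 93 mm wide (its own x), 139 mm long (its own y), 16 mm high, about 0.25 kg, lying on the worktop right of the rack, out of line with it. Origin at the centre of its underside; z up. Its left (+y) short end goes in first. It slides under a light push. (The black tray under the soap pump behind the sink is not meant.)
- rack: Low steel-wire rack fixed to the worktop, 123 mm wide (own x), 145 mm long (own y), 50 mm high, on four legs of 10 mm rod; 42 mm free under it. Origin on the worktop under its middle; z up. Its y axis points to the robot's left within 0.15 rad: the tray goes in along +y. Home: same heading as the rack, tray origin at x = 0, y = +2 mm in the rack's frame, trailing end 7 mm outside the entrance line.
- entrance (a point): Middle of the rack's entrance (its right-hand end), at worktop height, on the line between the centres of the two entrance legs. Axes as the rack's. The leg centres lie 56.5 mm to either side along x, leaving a clear gap of 103 mm. Foot rails (7 mm rod, 10 mm above the worktop) run inward from both legs, in line with them.
- stop (a point): Middle of the near face of the stop bar across the rack's far end, a 7 mm rod 10 mm above the worktop; 131.5 mm beyond the entrance. The tray's leading end meets it when home.
- garlic_bulb: Loose garlic bulb, 56 mm across and high, on the worktop between the robot and the rack. Origin at its underside. To be left alone.
- spice_pot: Loose low round spice pot, 62 mm across, 35 mm high, beyond the work. Origin at the centre of its underside. To be left alone.
- salt: Loose salt shaker, 44 mm across, 90 mm high, to the right in front of the sink. Origin at the centre of its underside. To be left alone.

How it is judged:
On the way:
1. the tray's leading end is in between the two entrance legs (y of tray in the frame of rack between -0.128 and -0.03 m and x of tray in the frame of rack between -0.012 and 0.012 m and angle between the y axis of tray and the y axis of rack, either way round below 0.2 rad), for 0.1 s.
At the end, for the whole second after the job is handed in: The tray lies flat and still under the rack, between its legs and in line with it, its leading end within about 9 mm of the stop bar (y of tray in the frame of rack between -0.007 and 0.01 m and x of tray in the frame of rack between -0.01 and 0.01 m and angle between the y axis of tray and the y axis of rack, either way round below 0.12 rad and height (world z) of tray below 0.004 m and angle between tray's own z axis and vertical below 0.05 rad and linear speed of tray below 0.01 m/s); the robot touches nothing.
It fails at once if the tray is lifted off the worktop (height (world z) of tray above 0.01 m).
It fails at once if the tray is tipped up (angle between tray's own z axis and vertical above 0.15 rad).
It fails at once if the garlic is disturbed (moved over 20 mm) (distance of garlic_bulb from where it was at the start of the episode above 0.02 m).
It fails at once if the spice pot is disturbed (moved over 20 mm) (distance of spice_pot from where it was at the start of the episode above 0.02 m).
It fails at once if the salt shaker is disturbed (moved over 20 mm) (distance of salt from where it was at the start of the episode above 0.02 m).
It also fails if it takes over 56 s, if anything falls off the work surface, if the arm or the gripper's body presses on something with over 40 N, if the wrist force passes 120 N, or if a joint passes its speed limit or range.

ROBOT

A 7-joint arm with a two-finger parallel gripper is mounted at the origin on a cart in front of the work surface, level with it; the furniture and walls round the work are solid. World frame = base frame: x ahead of the robot, y to its left, z up, the work surface at z = 0. Lengths are in m, angles in rad, forces in N, time in s.
With the tool pointing down it reaches from about 0.35 to 0.9 m from the base axis. Payload 8.1 kg.
Tool frame: the origin (TCP) lies on the centre line of the jaws, within the pads' length; the fingertips stand 19 mm ahead of it and the grasp point (between the pads) is the TCP; z points along the fingers, y is the direction in which the jaws open and shut (so a half turn about z gives the same grasp; the last joint's range is limited). The gripper opens to 92 mm and grips with 3 to 60 N. Pads are 19 mm wide; open, the fingers measure 130 mm over their backs; the gripper's body (75 mm by 190 mm) begins 47 mm behind the grasp point.
Start: joints at [-0.103, 0.434, 0.025, 1.573, -0.012, 1.134, -0.075], TCP at [0.625, -0, 0.246] pointing down, gripper open.
Joint ranges: [-2.62, 2.62], [-0.44, 2.09], [-1.27, 1.32], [0.08, 2.57], [-1.32, 4.46], [0.12, 2], [-2.74, 2.74]. Speed limits (rad/s): [2.22, 2.22, 3.01, 3.01, 3.14, 3.14, 3.14].

INTERFACE

Orientations are given as a rotation vector (axis times angle).
In Python, from cell import monitor, imaging, workorder, outline_of gives the robot as it stands.
- The arm moves only by the tool move_arm, never from a script. Its argument "series" is a list of rows, each a list of 6 numbers: the shift along the world's x, y, z in cm, then the turn, a rotation vector about the world's x, y, z in degrees. A call has 1 to 8 rows; each row shifts and turns the commanded pose from where the row before left it; what a row does not reach is not made up. A row lasts 1/10 s, in which the tool goes at most 50 mm and 8.59 degrees, less where a joint would pass 70% of its speed; a pose out of reach is approached as far as the arm can. A call with a gripper value outside its range is refused whole. "grip" is the opening, from 0 (shut) to 1 (fully open), set as the call begins (left out, the last holds). The fingers move at their own pace and stop on an object; "force" is the grip in N (left out, the last holds). Time passes only in rows, so rows that do not move let the fingers close. It gives the time, the measured TCP pose, the force and the opening at its end, in the units of the state.
- monitor.observe(): the state, without advancing time (a new reading comes with each control period).
- imaging.get_image(name): name is "scene" or "side" or "wrist"; returns a dict with "color" (480x640x3 uint8, red, green, blue), "fx", "fy", "cx", "cy" (pixels), "dist_coeffs" ([k1, k2, p1, p2, k3] as OpenCV has them; the pictures are not rectified), "rvec" (rotation vector, rad) and "tvec" (3), from world to camera coordinates, as OpenCV has them; the wrist camera has in their place "mount" (4x4, takes a point from camera to tool coordinates, whose origin is the TCP and whose axes are the flange's). Camera axes: x right, y down, z forward; pixel columns grow to the right and rows downward; lengths in m; the calibration is good to about 2 mm. A picture is of the moment at which its call begins: read the wrist's pose just before it. There is no depth.
- workorder.sign_off(): hands the job in, once; it reports no verdict.
Trained networks look in the newest picture that a camera, given by its name, has taken for a name from the list of things; names that differ only in an ending like _2 or _b are one class to them, and where a whole thing is asked for, a point or a joint stands for the part that bears it (a point fixed in the world has none). Each returns a list of dicts, best first, with "p" (0 to 1); they miss things now and then, are a little off and sometimes report something else, mostly with a low value. They report only what shows in the picture. A call takes as long as a camera call.
- outline_of(camera, thing): "mask" (480x640 bool, what is visible of it) and "rect" ([left, top, width, height] in pixels, round what is visible of it).
The state is a dict: "clock": time; "joints": joint angles; "dq": joint speeds; "joint_efforts": joint torques, N m; "position": TCP position; "ee_rot": TCP orientation; "force": force on the tool from outside, world axes, zero at the start; "ft_torque": the same for the moment, N m; "width": opening from 0.0 (shut) to 1.0 (fully open).
Only numpy, scipy, OpenCV 4.12 (cv2) and the standard library are available. Lean on these libraries where they do the work, as an engineer would, in place of code of your own. Each camera call takes 0.05 s, during which the arm holds its last target. There are 200 camera calls.

## Working session

There is one attempt and no reset: what is moved stays moved. The work goes in short steps, Python scripts to look and compute and a tool call to move; the robot and the scene stay as the last step left them, time stands still between calls to the robot, and variables do not carry over. Pictures are saved under pics/ and viewed, about 8 in all and at most 12, crops included, and the job is handed in when it is done.

Besides the shell and the picture viewer there is one more tool, called after "Call:" as name([rows], argument=value, ...), one row to a line, values as JSON. move_arm: Moves the arm, as the interface text tells. Its arguments: {"type":"object","properties":{"series":{"type":"array"},"grip":{"type":"number"},"force":{"type":"number"}},"required":["series"]}

```bash
mkdir -p pics; cat > h.py <<'E'
import numpy as np, cv2
from cell import monitor, imaging, workorder, outline_of
def cam(im):
    K=np.array([[im['fx'],0,im['cx']],[0,im['fy'],im['cy']],[0,0,1.]]);return K,np.array(im['dist_coeffs'],float)
def pose(im):
    if 'rvec' in im and im['rvec'] is not None: R=cv2.Rodrigues(np.array(im['rvec'],float))[0];t=np.array(im['tvec'],float).ravel();return R,t
    s=monitor.observe();T=np.eye(4);T[:3,:3]=cv2.Rodrigues(np.array(s['ee_rot'],float))[0];T[:3,3]=s['position']
    T=np.linalg.inv(T@np.array(im['mount']));return T[:3,:3],T[:3,3]
def back(im,uv,z):
    K,d=cam(im);R,t=pose(im);n=cv2.undistortPoints(np.array(uv,float).reshape(-1,1,2),K,d).reshape(-1,2)
    D=np.c_[n,np.ones(len(n))]@R;C=-R.T@t;return (C+D*((z-C[2])/D[:,2])[:,None])[:,:2]
def proj(im,P):
    K,d=cam(im);R,t=pose(im);return cv2.projectPoints(np.array(P,float).reshape(-1,1,3),cv2.Rodrigues(R)[0],t,K,d)[0].reshape(-1,2)
def save(im,f): cv2.imwrite('pics/'+f,im['color'][:,:,::-1])
E
python3 - <<'E'
from h import *
print(monitor.observe())
for c in ['scene','side','wrist']:
    im=imaging.get_image(c);save(im,c+'0.png')
    R,t=pose(im);print(c,'C',(-R.T@t).round(3))
    for n in ['tray','rack','garlic_bulb','spice_pot','salt']:
        for o in outline_of(c,n)[:2]:
            m=o['mask'];ys,xs=np.nonzero(m);r=o['rect']
            bc=[r[0]+r[2]/2,r[1]+r[3]]
            print(c,n,round(o['p'],2),r,'bottom@0',back(im,[bc],0).round(3).tolist(), 'cent',back(im,[[xs.mean(),ys.mean()]],0.01).round(3).tolist())
            if n=='tray':
                cs,_=cv2.findContours(m.astype(np.uint8),0,2);cc=max(cs,key=cv2.contourArea).reshape(-1,2)
                print('  rect@.016',cv2.minAreaRect((back(im,cc,.016)*1000).astype(np.float32)))
E
```

```text
{'clock': 0.0, 'joints': array([-0.10257113,  0.43521328,  0.02496478,  1.57410351, -0.01159176,
        1.13397776, -0.075086  ]), 'dq': array([-0.00054885, -0.00078174, -0.00142106,  0.00097696, -0.00114027,
       -0.00301282, -0.00087039]), 'joint_efforts': array([ 3.89017032e-04, -6.67853522e+01,  9.84863900e-01, -3.14464223e+01,
       -6.05165795e-02,  4.27553023e-02,  1.12382318e-04]), 'position': array([ 6.24520921e-01, -7.04703480e-05,  2.44948392e-01]), 'ee_rot': array([-2.22082059e+00, -2.22065664e+00,  1.88277410e-03]), 'force': array([ 0.17463814, -0.2312467 , -0.00076582]), 'ft_torque': array([0.0033872 , 0.03118489, 0.00276268]), 'width': 0.9987140450314519}
scene C [-0.195 -0.707  0.954]
scene tray 0.97 [286.8, 241.7, 63.3, 46.2] bottom@0 [[0.5, -0.005]] cent [[0.555, 0.053]]
  rect@.016 ((551.2510986328125, 51.603271484375), (148.98033142089844, 105.24715423583984), 87.50979614257812)
scene rack 0.87 [246.6, 194.2, 64.6, 50.9] bottom@0 [[0.546, 0.191]] cent [[0.631, 0.295]]
scene garlic_bulb 0.81 [203.7, 224.5, 21.7, 16.3] bottom@0 [[0.436, 0.335]] cent [[0.444, 0.3
[... 516 characters left out ...]

side rack 0.71 [263.1, 204.8, 54.9, 31.9] bottom@0 [[0.586, 0.192]] cent [[0.621, 0.309]]
side garlic_bulb 0.51 [220.2, 209.4, 20.5, 18.0] bottom@0 [[0.434, 0.312]] cent [[0.439, 0.355]]
side spice_pot 0.88 [343.2, 223.2, 22.8, 19.1] bottom@0 [[0.749, 0.096]] cent [[0.766, 0.134]]
side salt 0.71 [278.3, 302.0, 22.4, 40.9] bottom@0 [[0.424, -0.288]] cent [[0.44, -0.23]]
wrist C [0.625 0.077 0.384]
wrist tray 0.96 [193.6, 51.7, 108.7, 172.9] bottom@0 [[0.551, -0.023]] cent [[0.556, 0.063]]
  rect@.016 ((557.1356201171875, 58.22152328491211), (140.44131469726562, 95.19715118408203), 86.5179214477539)
wrist spice_pot 0.79 [444.0, 16.3, 86.7, 79.8] bottom@0 [[0.772, 0.096]] cent [[0.764, 0.126]]
```

Call:
move_arm([
  [0,4,0,0,0,0],
  [0,4,0,0,0,0],
  [0,4,1,0,0,0],
  [0,0,0,0,0,0],
], grip=0)

```text
clock: 1.3
position: [0.6245, 0.1283, 0.2567]
ee_rot: [-2.209, -2.23, -0.007]
force: [0.1, -0.6, 0.1]
width: 0.699
```

```bash
python3 - <<'E'
from h import *
im=imaging.get_image('wrist');save(im,'w1.png')
print(monitor.observe()['position'],pose(im)[1])
for n in ['tray','rack','garlic_bulb','spice_pot']:
    for o in outline_of('wrist',n)[:1]:
        cs,_=cv2.findContours(o['mask'].astype(np.uint8),0,2);cc=max(cs,key=cv2.contourArea).reshape(-1,2)
        for z in (0,.016,.046): print(n,o['p'],o['rect'],z,cv2.minAreaRect((back(im,cc,z)*1000).astype(np.float32)))
E
```

```text
[0.62478723 0.1243533  0.25625441] [-0.62560111  0.07834754  0.43427424]
tray 0.57 [207.9, 195.5, 99.7, 139.8] 0 ((554.3475341796875, 46.433658599853516), (147.42335510253906, 96.6089859008789), 86.12478637695312)
tray 0.57 [207.9, 195.5, 99.7, 139.8] 0.016 ((557.2137451171875, 52.59977722167969), (141.438720703125, 92.6871566772461), 86.12478637695312)
tray 0.57 [207.9, 195.5, 99.7, 139.8] 0.046 ((562.587890625, 64.16123962402344), (130.21754455566406, 85.33370971679688), 86.12479400634766)
rack 0.56 [217.3, 1.0, 163.0, 145.0] 0 ((600.3965454101562, 237.63705444335938), (123.9715576171875, 138.0574951171875), 85.69734954833984)
rack 0.56 [217.3, 1.0, 163.0, 145.0] 0.016 ((601.4071044921875, 235.9730682373047), (118.93496704101562, 132.44862365722656), 85.69737243652344)
rack 0.56 [217.3, 1.0, 163.0, 145.0] 0.046 ((603.3023071289062, 232.85317993164062), (109.49137878417969, 121.93203735351562), 85.69737243652344)
garlic_bulb 0.75 [429.9, 175.1, 73.0, 68.4] 0 ((767.6065673828125, 107.14342498779297), (65.06122589111328, 76.99954223632812), 48.073482513427734)
garlic_bulb 0.75 [429.9, 175.1, 73.0, 68.4] 0.016 ((761.8305053710938, 110.74563598632812), (62.4174919128418, 73.87068939208984), 48.07335662841797)
garlic_bulb 0.75 [429.9, 175.1, 73.0, 68.4] 0.046 ((751.0001220703125, 117.49958801269531), (57.460479736328125, 68.004150390625), 48.073734283447266)
spice_pot 0.85 [428.8, 175.5, 73.6, 67.6] 0 ((767.1242065429688, 106.70008850097656), (65.6352310180664, 74.81814575195312), 48.02763748168945)
spice_pot 0.85 [428.8, 175.5, 73.6, 67.6] 0.016 ((761.371337890625, 110.30487060546875), (62.96803665161133, 71.77778625488281), 48.02749252319336)
spice_pot 0.85 [428.8, 175.5, 73.6, 67.6] 0.046 ((750.5848999023438, 117.06370544433594), (57.96707534790039, 66.07713317871094), 48.02753829956055)
```

View pics/scene0.png

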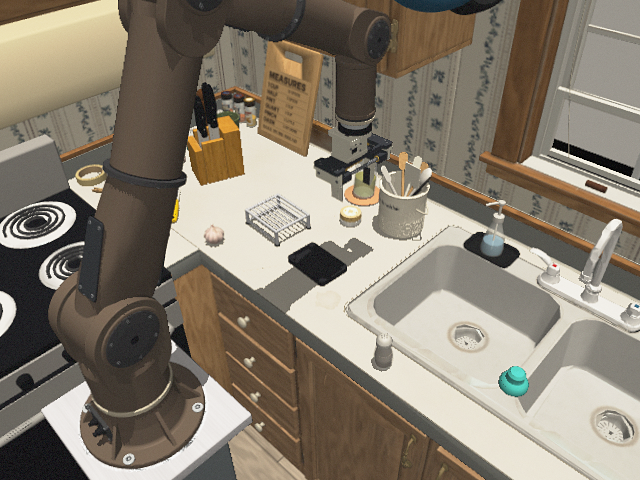

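View pics/w1.png

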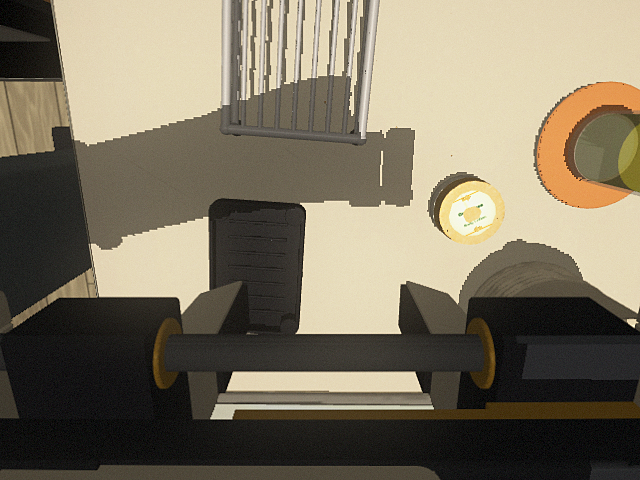

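Call:
move_arm([
  [0,4,0,0,0,0],
  [0,4,0,0,0,0],
  [0,0,0,0,0,0],
  [0,0,0,0,0,0],
  [0,0,0,0,0,0],
], grip=0)

```text
clock: 2.05
position: [0.6254, 0.1978, 0.2556]
ee_rot: [2.224, 2.218, -0.001]
force: [0.7, -0.2, 0.2]
width: 0.047
```

```bash
python3 - <<'E'
from h import *
print(monitor.observe())
im=imaging.get_image('wrist');save(im,'w2.png')
cv2.imwrite('pics/w2c.png',cv2.resize(im['color'][0:330,160:480,::-1],None,fx=1.8,fy=1.8))
for n in ['tray','rack']:
    for o in outline_of('wrist',n)[:1]:
        cs,_=cv2.findContours(o['mask'].astype(np.uint8),0,2);cc=max(cs,key=cv2.contourArea).reshape(-1,2)
        for z in (0,.016,.046): print(n,o['p'],o['rect'],z,cv2.minAreaRect((back(im,cc,z)*1000).astype(np.float32)))
im0=imaging.get_image('wrist')
print(back(im,[[220,133]],.046))
E
```

```text
{'clock': 2.05, 'joints': array([-0.38112874,  0.47983974, -0.01116165,  1.47359456,  0.00684233,
        1.18869266, -0.39603597]), 'dq': array([ 6.90933614e-03, -1.97233058e-03,  3.62407119e-03, -6.56914760e-05,
       -1.79747757e-03, -6.36422657e-05, -6.21117408e-04]), 'joint_efforts': array([-1.56620454e+00, -7.06458449e+01, -3.96275958e-01, -3.23566282e+01,
       -2.00022622e-01, -1.67392631e-02, -4.18883166e-03]), 'position': array([0.62541516, 0.19780827, 0.25556514]), 'ee_rot': array([ 2.22351623e+00,  2.21807138e+00, -1.44595369e-03]), 'force': array([ 0.67886694, -0.20392511,  0.17457431]), 'ft_torque': array([-0.03817762, -0.00076009,  0.00071894]), 'width': 0.046900839776364195}
tray 0.65 [214.2, 262.0, 93.5, 39.7] 0 ((557.3851318359375, 109.91944885253906), (37.2507438659668, 96.74287414550781), 89.87904357910156)
tray 0.65 [214.2, 262.0, 93.5, 39.7] 0.016 ((560.167236328125, 116.6217269897461), (35.73768997192383, 92.81330108642578), 89.87897491455078)
tray 0.65 [214.2, 262.0, 93.5, 39.7] 0.046 ((565.3839111328125, 129.18856811523438), (32.90069580078125, 85.44549560546875), 89.87901306152344)
rack 0.92 [219.4, 36.9, 160.8, 188.0] 0 ((600.195556640625, 258.9344482421875), (165.06773376464844, 140.15325927734375), 86.20008850097656)
rack 0.92 [219.4, 36.9, 160.8, 188.0] 0.016 ((601.235595703125, 259.5953369140625), (158.3645782470703, 134.4618377685547), 86.20008850097656)
rack 0.92 [219.4, 36.9, 160.8, 188.0] 0.046 ((603.1854248046875, 260.83453369140625), (145.79617309570312, 123.79042053222656), 86.20010375976562)
[[0.53912944 0.26333452]]
```

View pics/w2c.png

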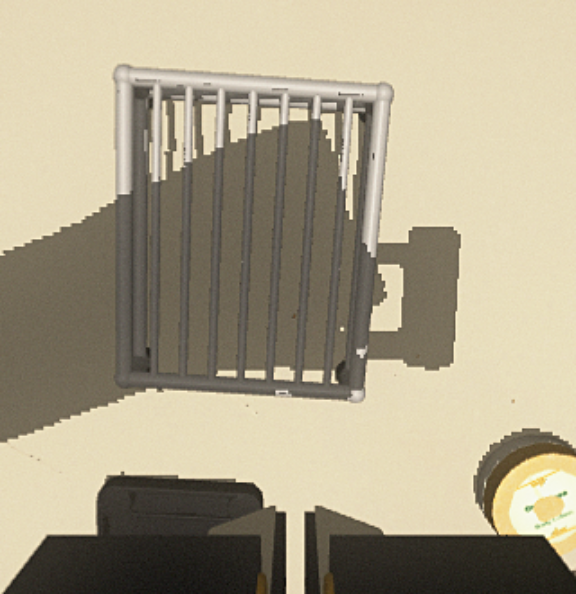

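Call:
move_arm([
  [-2,-1.75,0,0,0,-7.8],
  [-2,-1.75,0,0,0,-7.8],
  [-2,-1.75,0,0,0,-7.8],
  [-2,-1.75,0,0,0,-7.8],
  [-2,-1.75,0,0,0,-7.8],
  [-2,-1.75,0,0,0,-7.8],
  [-2,-1.75,0,0,0,-7.8],
  [-1.5,-1.75,0,0,0,-7.8],
], grip=0.5)

```text
clock: 3.05
position: [0.4688, 0.0588, 0.2559]
ee_rot: [-3.053, -0.739, -0.0]
force: [0.1, -0.5, 0.3]
width: 0.497
```

Call:
move_arm([
  [0,0,-2,0,0,-7.8],
  [0,0,-2,0,0,-7.8],
  [0,0,-2,0,0,-7.8],
  [0,0,-2,0,0,-7.8],
  [0,0,0,0,0,0],
  [0,0,0,0,0,0],
  [0,0,0,0,0,0],
])

```text
clock: 3.75
position: [0.4707, 0.06, 0.1768]
ee_rot: [-3.14, 0.094, -0.002]
force: [1.3, -0.5, -0.1]
width: 0.501
```

```bash
cat > look.py <<'E'
import sys
from h import *
s=monitor.observe();R=cv2.Rodrigues(s['ee_rot'])[0]
print('clock',s['clock'],'pos',s['position'].round(4),'F',s['force'].round(2),'yaw of toolx',np.degrees(np.arctan2(R[1,0],R[0,0])).round(2),'toolz',R[:,2].round(3))
im=imaging.get_image('wrist');save(im,sys.argv[1])
C=np.array([.6032,.2608]);y=np.array([.0663,.9978]);x=np.array([.9978,-.0663])
for n in sys.argv[2:]:
    for o in outline_of('wrist',n)[:1]:
        cs,_=cv2.findContours(o['mask'].astype(np.uint8),0,2);cc=max(cs,key=cv2.contourArea).reshape(-1,2)
        z=.016 if n=='tray' else .046
        r=cv2.minAreaRect((back(im,cc,z)*1000).astype(np.float32));d=np.array(r[0])/1000-C
        print(n,round(o['p'],2),o['rect'],r,'rack frame mm',(d@x*1000).round(1),(d@y*1000).round(1))
E
python3 look.py w3.png tray rack
```

```text
clock 3.75 pos [0.4707 0.06   0.1768] F [ 1.3  -0.5  -0.14] yaw of toolx -3.44 toolz [ 0.002  0.    -1.   ]
tray 0.64 [219.5, 30.6, 202.7, 144.2] ((556.9041748046875, 58.24552536010742), (138.53256225585938, 92.66526794433594), 86.529296875) rack frame mm -32.8 -205.2
rack 0.87 [0.0, 0.0, 148.8, 146.8] ((581.9277954101562, 215.7442626953125), (97.83876037597656, 85.56026458740234), 85.75869750976562) rack frame mm -18.2 -46.4
```

View pics/w3.png

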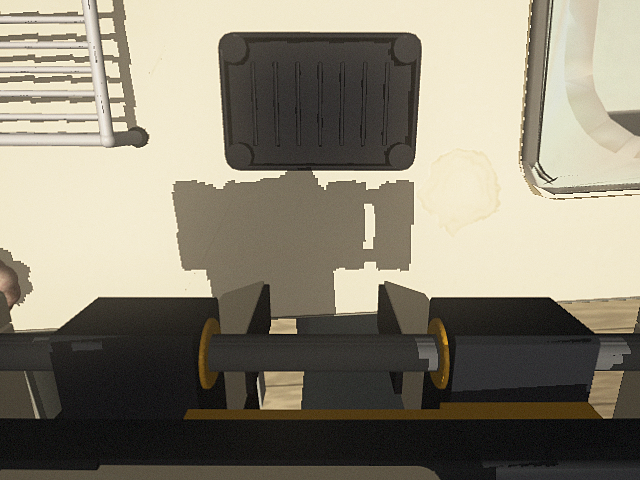

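Call:
move_arm([
  [0.4,0,-3,0,0,0],
  [0,0,-3,0,0,0],
  [0,0,-3,0,0,0],
  [0,0,-3,0,0,0],
  [0,0,-1.5,0,0,0],
  [0,0,-1,0,0,0],
  [0,0,-0.6,0,0,0],
  [0,0,0,0,0,0],
])

```text
clock: 4.7
position: [0.4742, 0.06, 0.0247]
ee_rot: [-3.14, 0.098, -0.0]
force: [-0.3, -0.0, 0.7]
width: 0.502
```

Call:
move_arm([
  [0.5,0,0,0,0,0],
  [0.5,0,0,0,0,0],
  [0.5,0,0,0,0,0],
  [0,0,0,0,0,0],
  [0,0,0,0,0,0],
])

```text
clock: 5.2
position: [0.4892, 0.06, 0.0249]
ee_rot: [-3.14, 0.099, -0.0]
force: [-0.3, 0.6, 0.1]
width: 0.505
```

Call:
move_arm([
  [0.5,0,0,0,0,0],
  [0.5,0,0,0,0,0],
  [0.5,0,0,0,0,0],
  [0.5,0,0,0,0,0],
  [0,0,0,0,0,0],
  [0,0,0,0,0,0],
])

```text
clock: 5.8
position: [0.5095, 0.0599, 0.0247]
ee_rot: [3.14, -0.099, 0.001]
force: [0.4, -0.1, -0.5]
width: 0.501
```

```bash
python3 look.py w4.png tray rack
```

```text
clock 5.8 pos [0.5095 0.0599 0.0247] F [ 0.4  -0.06 -0.5 ] yaw of toolx -3.62 toolz [ 0.001 -0.    -1.   ]
tray 0.81 [119.6, 29.5, 403.0, 262.3] ((567.33154296875, 57.91747283935547), (138.031982421875, 92.32672882080078), 86.42195892333984) rack frame mm -22.3 -204.8
rack 0.81 [0.0, 229.2, 17.1, 37.0] ((553.2032470703125, 154.2090606689453), (4.848815441131592, 11.262849807739258), 73.5149154663086) rack frame mm -42.8 -109.7
```

Call:
move_arm([
  [0.5,-0.03,0,0,0,0],
  [0.5,-0.03,0,0,0,0],
  [0.5,-0.03,0,0,0,0],
  [0.4,-0.03,0,0,0,0],
  [0.2,0,0,0,0,0],
  [0.1,0,0,0,0,0],
  [0,0,0,0,0,0],
  [0,0,0,0,0,0],
])

```text
clock: 6.75
position: [0.531, 0.0587, 0.0247]
ee_rot: [3.14, -0.099, 0.0]
force: [-0.6, -0.1, -0.4]
width: 0.498
```

```bash
python3 look.py w5.png tray
```

```text
clock 6.75 pos [0.531  0.0587 0.0247] F [-0.64 -0.09 -0.4 ] yaw of toolx -3.6 toolz [ 0. -0. -1.]
tray 0.77 [118.3, 30.5, 407.2, 262.8] ((588.3864135742188, 56.79187774658203), (137.70199584960938, 92.27120208740234), 86.39511108398438) rack frame mm -1.3 -204.5
```

Call:
move_arm([
  [-1,0,0,0,0,0],
  [-1,0,0,0,0,0],
  [0,0,4,0,0,0],
  [0,0,4,0,0,0],
  [0,0,4,0,0,0],
  [0,0,4,0,0,0],
  [0.7,-1.1,1,0,0,8.16],
  [0.7,-1.1,1,0,0,8.16],
])

```text
clock: 7.65
position: [0.5247, 0.0372, 0.2062]
ee_rot: [-3.12, -0.359, -0.003]
force: [-0.2, -0.4, -0.7]
width: 0.501
```

Call:
move_arm([
  [0.7,-1.1,0,0,0,8.16],
  [0.7,-1.1,0,0,0,8.16],
  [0.7,-1.1,0,0,0,8.16],
  [0.7,-1.1,0,0,0,8.16],
  [0.7,-1.1,0,0,0,8.16],
  [0.7,-1.1,0,0,0,8.16],
  [0.7,-1.1,0,0,0,8.16],
  [0.7,-1.1,0,0,0,8.16],
])

```text
clock: 8.45
position: [0.5803, -0.0514, 0.2045]
ee_rot: [-2.435, -1.984, 0.0]
force: [1.0, 0.2, -0.6]
width: 0.501
```

Call:
move_arm([
  [0,0,0,0,0,8.16],
  [0,0,0,0,0,0],
  [0,0,0,0,0,0],
  [0,0,0,0,0,0],
])

```text
clock: 8.85
position: [0.5806, -0.0508, 0.2047]
ee_rot: [-2.297, -2.142, 0.0]
force: [0.2, 0.8, -1.2]
width: 0.503
```

```bash
python3 look.py w6.png tray rack
```

```text
clock 8.85 pos [ 0.5806 -0.0508  0.2047] F [ 0.18  0.77 -1.16] yaw of toolx 86.0 toolz [-0.  0. -1.]
tray 0.87 [262.0, 0.0, 126.9, 170.4] ((588.018310546875, 47.68830871582031), (120.37889862060547, 93.82200622558594), 86.8503189086914) rack frame mm -1.0 -213.6
```

View pics/w6.png

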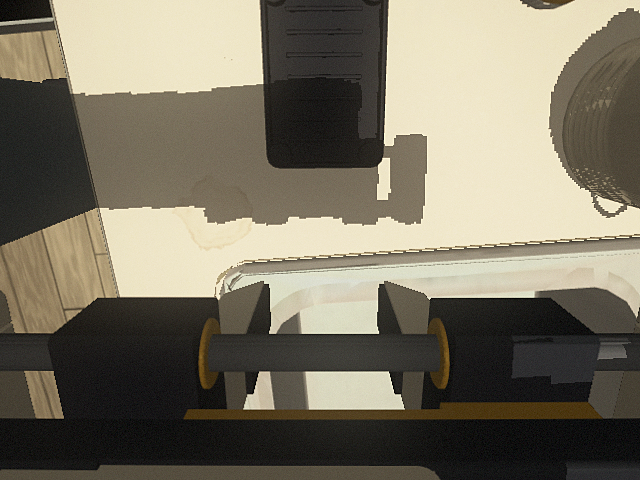

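Call:
move_arm([
  [0.1,0.5,-4,0,0,0],
  [0,0,-4,0,0,0],
  [0,0,-4,0,0,0],
  [0,0,-3,0,0,0],
  [0,0,-1.5,0,0,0],
  [0,0,-1,0,0,0],
  [0,0,-0.5,0,0,0],
  [0,0,0,0,0,0],
])

```text
clock: 9.8
position: [0.5822, -0.0462, 0.0248]
ee_rot: [2.295, 2.145, 0.0]
force: [0.9, -0.6, 0.5]
width: 0.498
```

Call:
move_arm([
  [0.03,0.5,0,0,0,0],
  [0.03,0.5,0,0,0,0],
  [0.04,0.5,0,0,0,0],
  [0.03,0.5,0,0,0,0],
  [0.07,1,0,0,0,0],
  [0.07,1,0,0,0,0],
  [0.06,1,0,0,0,0],
  [0.07,1,0,0,0,0],
])

```text
clock: 10.6
position: [0.5861, 0.0147, 0.0248]
ee_rot: [2.294, 2.146, 0.0]
force: [0.4, -3.2, 2.6]
width: 0.5
```

Call:
move_arm([
  [0.07,1,0,0,0,0],
  [0.06,1,0,0,0,0],
  [0.07,1,0,0,0,0],
  [0.04,0.6,0,0,0,0],
  [0.02,0.3,0,0,0,0],
  [0,0,0,0,0,0],
  [0,0,0,0,0,0],
])

```text
clock: 11.3
position: [0.5885, 0.0529, 0.0246]
ee_rot: [-2.294, -2.146, -0.0]
force: [0.0, -0.3, 0.4]
width: 0.503
```

```bash
python3 look.py w7.png tray rack; python3 - <<'E'
from h import *
im=imaging.get_image('scene');save(im,'s7.png')
cv2.imwrite('pics/s7c.png',cv2.resize(im['color'][150:330,200:440,::-1],None,fx=2.5,fy=2.5))
for o in outline_of('scene','tray')[:1]:
    print(o['p'],o['rect'])
E
```

```text
clock 11.3 pos [0.5885 0.0529 0.0246] F [ 0.03 -0.28  0.36] yaw of toolx 86.16 toolz [-0.  0. -1.]
tray 0.86 [184.0, 0.0, 279.7, 291.1] ((592.3823852539062, 115.96946716308594), (100.28549194335938, 92.19145202636719), 86.11910247802734) rack frame mm -1.2 -145.2
0.8 [276.4, 226.1, 56.3, 39.5]
```

View pics/w7.png

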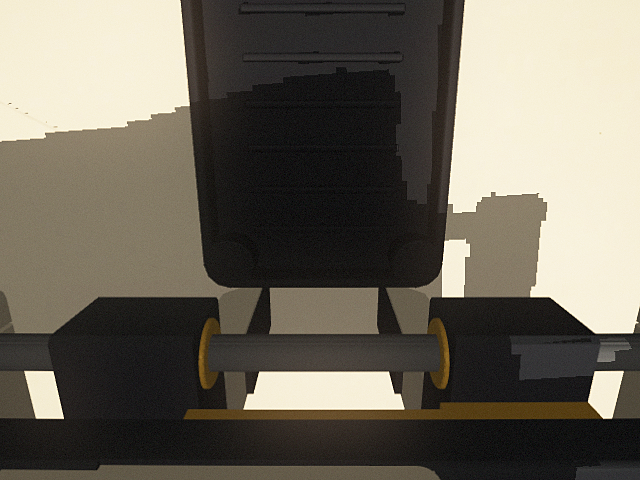

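Call:
move_arm([
  [0.04,0.6,0,0,0,0],
  [0.07,1,0,0,0,0],
  [0.06,1,0,0,0,0],
  [0.07,1,0,0,0,0],
  [0.07,1,0,0,0,0],
  [0.06,1,0,0,0,0],
  [0.04,0.6,0,0,0,0],
  [0,0,0,0,0,0],
])

```text
clock: 12.35
position: [0.5927, 0.1165, 0.0248]
ee_rot: [-2.292, -2.147, -0.001]
force: [-0.2, -0.1, 0.2]
width: 0.498
```

Call:
move_arm([
  [0.04,0.6,0,0,0,0],
  [0.07,1,0,0,0,0],
  [0.07,1,0,0,0,0],
  [0.04,0.6,0,0,0,0],
  [0.02,0.4,0,0,0,0],
  [0.02,0.3,0,0,0,0],
  [0,0,0,0,0,0],
  [0,0,0,0,0,0],
])

```text
clock: 13.15
position: [0.5953, 0.1539, 0.0248]
ee_rot: [-2.295, -2.146, -0.0]
force: [0.3, 0.0, 0.6]
width: 0.496
```

```bash
python3 look.py w8.png tray rack
```

```text
clock 13.15 pos [0.5953 0.1539 0.0248] F [0.34 0.03 0.57] yaw of toolx 86.16 toolz [ 0.  0. -1.]
tray 0.75 [179.6, 0.0, 285.1, 292.1] ((592.321044921875, 228.47784423828125), (78.2702407836914, 13.12806224822998), 86.0611343383789) rack frame mm -8.7 -33.0
rack 0.97 [88.9, 0.8, 472.2, 262.9] ((600.9115600585938, 223.72369384765625), (72.02674102783203, 123.55078125), 86.13512420654297) rack frame mm 0.2 -37.1
```

View pics/w8.png

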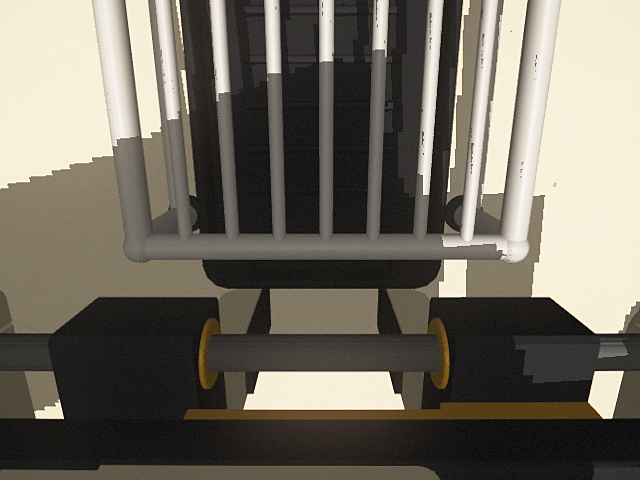

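Call:
move_arm([
  [-0.1,-1.5,0,0,0,0],
  [0,0,0.3,6,-0.4,0],
  [0,0,0,6,-0.4,0],
  [0,0,0,0,0,0],
  [0.07,1,0,0,0,0],
  [0.03,0.5,0,0,0,0],
  [0,0,0,0,0,0],
  [0,0,0,0,0,0],
])

```text
clock: 14.1
position: [0.5949, 0.156, 0.0278]
ee_rot: [-2.18, -2.046, -0.229]
force: [-0.5, -0.0, 0.0]
width: 0.499
```

```bash
python3 look.py w9.png tray rack; python3 - <<'E'
from h import *
im=imaging.get_image('wrist')
im2=imaging.get_image('side');cv2.imwrite('pics/side9.png',cv2.resize(im2['color'][170:290,230:390,::-1],None,fx=5,fy=5))
E
```

```text
clock 14.1 pos [0.5949 0.156  0.0278] F [-0.48 -0.03  0.01] yaw of toolx 86.37 toolz [ 0.013  0.208 -0.978]
tray 0.82 [207.6, 0.0, 235.7, 284.6] ((595.3419799804688, 178.48678588867188), (14.618751525878906, 91.7886962890625), 85.9459228515625) rack frame mm -2.4 -82.7
rack 0.93 [136.5, 0.0, 386.1, 246.3] ((601.5445556640625, 226.23452758789062), (78.71487426757812, 122.71003723144531), 86.22598266601562) rack frame mm 0.6 -34.6
```

View pics/w9.png

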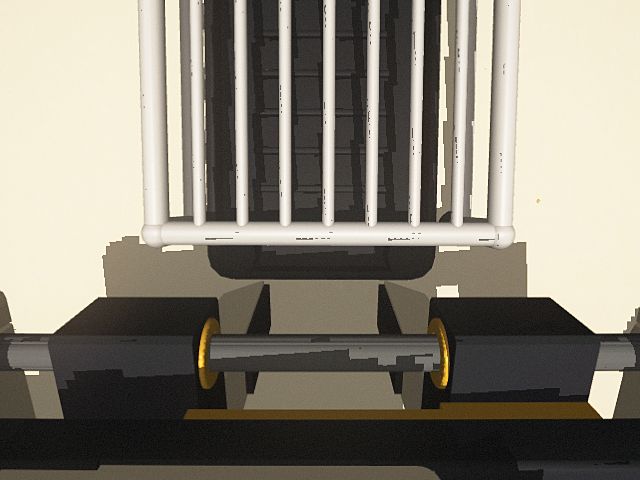

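View pics/side9.png

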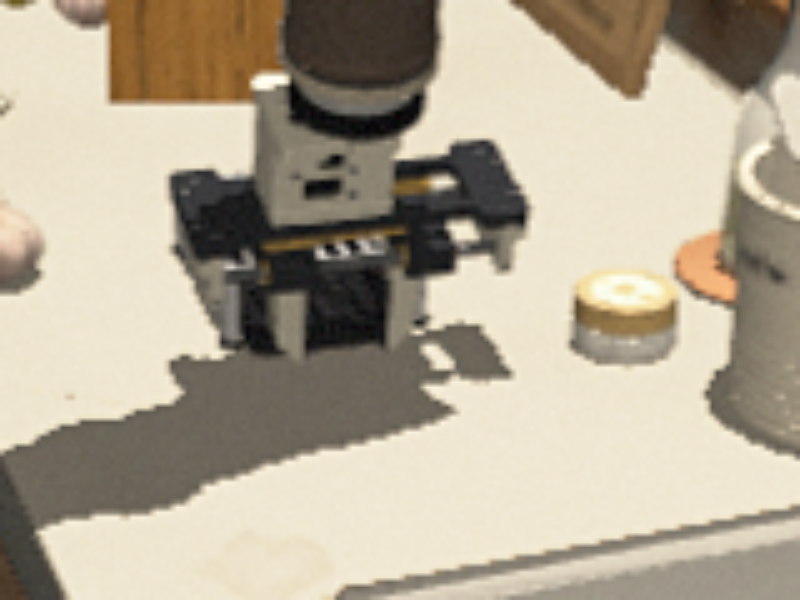

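Call:
move_arm([
  [0.03,0.4,0,0,0,0],
  [0.03,0.4,0,0,0,0],
  [0.02,0.4,0,0,0,0],
  [0.03,0.4,0,0,0,0],
  [0,0,0,0,0,0],
  [0,0,0,0,0,0],
])

```text
clock: 14.95
position: [0.5964, 0.1702, 0.0278]
ee_rot: [-2.183, -2.042, -0.23]
force: [-0.6, 0.0, 0.3]
width: 0.501
```

Call:
move_arm([
  [0.01,0.2,0,0,0,0],
  [0.01,0.1,0,0,0,0],
  [0,0,0,0,0,0],
])

```text
clock: 15.25
position: [0.5966, 0.1714, 0.0276]
ee_rot: [-2.185, -2.041, -0.228]
force: [-1.1, -4.4, 2.6]
width: 0.496
```

```bash
python3 look.py w10.png tray rack
```

```text
clock 15.25 pos [0.5966 0.1714 0.0276] F [-1.08 -4.41  2.55] yaw of toolx 86.09 toolz [ 0.014  0.206 -0.978]
tray 0.62 [201.8, 0.0, 235.8, 272.2] ((576.5018920898438, 246.2748565673828), (104.75853729248047, 12.95280647277832), 86.05816650390625) rack frame mm -25.7 -16.3
rack 0.93 [132.6, 0.0, 389.3, 293.1] ((601.4965209960938, 235.3019256591797), (94.38011932373047, 122.77780151367188), 86.06777954101562) rack frame mm -0.0 -25.6
```

Call:
move_arm([
  [0.01,0.2,0,0,0,0],
  [0,0,0,0,0,0],
  [0,0,0,0,0,0],
])

```text
clock: 15.7
position: [0.5966, 0.1717, 0.0275]
ee_rot: [-2.187, -2.041, -0.226]
force: [-2.6, -10.6, 5.0]
width: 0.501
```

Call:
move_arm([
  [0.01,0.2,0,0,0,0],
  [0,0,0,0,0,0],
  [0,0,0,0,0,0],
])

```text
clock: 16.0
position: [0.5967, 0.172, 0.0275]
ee_rot: [-2.189, -2.04, -0.224]
force: [-3.2, -15.1, 9.2]
width: 0.499
```

```bash
python3 look.py w11.png tray rack
```

```text
clock 16.0 pos [0.5967 0.172  0.0275] F [ -3.19 -15.08   9.21] yaw of toolx 85.96 toolz [ 0.013  0.203 -0.979]
tray 0.63 [201.4, 0.0, 236.7, 274.2] ((610.6245727539062, 244.22329711914062), (104.40677642822266, 12.51223373413086), 86.0692138671875) rack frame mm 8.5 -16.0
rack 0.82 [125.4, 1.9, 393.8, 297.4] ((601.8880004882812, 235.22312927246094), (95.1228256225586, 122.96439361572266), 85.91535949707031) rack frame mm 0.4 -25.6
```

View pics/w11.png

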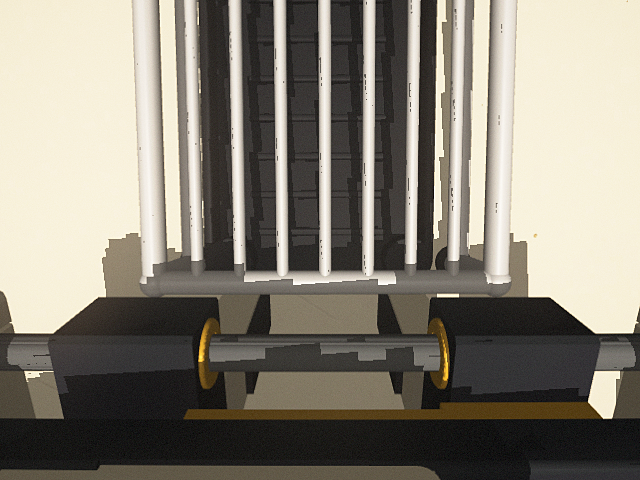

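Call:
move_arm([
  [-0.1,-2,0,0,0,0],
  [0,-2,0,0,0,0],
  [0,0,4,-6,0.4,0],
  [0,0,5,-6,0.4,0],
  [0,2,5,0,0,0],
  [0.5,4,4,0,0,0],
  [0.5,4,0,0,0,0],
  [0.5,4,0,0,0,0],
])

```text
clock: 16.95
position: [0.6108, 0.2729, 0.2016]
ee_rot: [2.294, 2.145, 0.006]
force: [0.0, -0.6, -1.1]
width: 0.5
```

Call:
move_arm([
  [0,0,0,0,0,0],
  [0,0,0,0,0,0],
  [0,0,0,0,0,0],
])

```text
clock: 17.25
position: [0.6102, 0.2694, 0.1991]
ee_rot: [2.295, 2.144, -0.001]
force: [0.6, -0.0, 1.0]
width: 0.501
```

```bash
python3 look.py w12.png tray rack; python3 - <<'E'
from h import *
im=imaging.get_image('wrist')
# w8 pose foot
T=np.eye(4);y=np.array([.0663,.9978,0]);x=np.array([.9978,-.0663,0]);T[:3,0]=y;T[:3,1]=x;T[:3,2]=[0,0,-1];T[:3,3]=[.5953,.1539,.0248]
W=np.linalg.inv(T@np.array(im['mount']));f=dict(im);f['rvec']=cv2.Rodrigues(W[:3,:3])[0];f['tvec']=W[:3,3]
for z in (0,.01):
  p=back(f,[[184,222],[456,214],[322,288]],z)-[.6032,.2608];print(z,(p@x[:2]*1000).round(1),(p@y[:2]*1000).round(1))
c=im['color'][:,:,::-1];r=[int(v) for v in outline_of('wrist','rack')[0]['rect']]
a=c[max(r[1]-15,0):r[1]+r[3]+25,max(r[0]-15,0):r[0]+r[2]+15];s=min(800/a.shape[1],600/a.shape[0])
b=cv2.resize(a,None,fx=s,fy=s,interpolation=cv2.INTER_CUBIC);b=(255*(b/255.)**.5).astype(np.uint8);cv2.imwrite('pics/w12c.png',b);print(r,s)
pt=lambda X,Y,z:[*( np.array([.6032,.2608])+X*x[:2]+Y*y[:2]),z]
print((proj(im,[pt(0,.071,.01),pt(0,.078,.01),pt(0,.065,.016),pt(0,.0725,.046),pt(0,-.0745,.016)])-[max(r[0]-15,0),max(r[1]-15,0)])*s)
E
```

```text
clock 17.25 pos [0.6102 0.2694 0.1991] F [ 0.56 -0.04  0.95] yaw of toolx 86.1 toolz [-0.    -0.001 -1.   ]
tray 0.62 [259.4, 148.0, 114.1, 165.9] ((625.3088989257812, 252.52215576171875), (135.94180297851562, 12.58519458770752), 86.12059783935547) rack frame mm 22.6 -6.8
rack 0.94 [224.9, 130.9, 177.4, 191.0] ((603.5569458007812, 261.99847412109375), (148.76893615722656, 122.42259979248047), 86.42772674560547) rack frame mm 0.3 1.2
0 [-58.7  53.8  -1.4] [ -71.7  -68.3 -101.3]
0.01 [-55.1  50.5  -1.4] [-69.2 -66.  -97. ]
[226, 131, 176, 191] 2.5974025974025974
[[270.41613356  56.17374244]
 [270.23059515  32.24888449]
 [270.15373855  77.78064507]
 [267.55938695  56.82083073]
 [273.53650021 502.43499844]]
```

View pics/w12c.png

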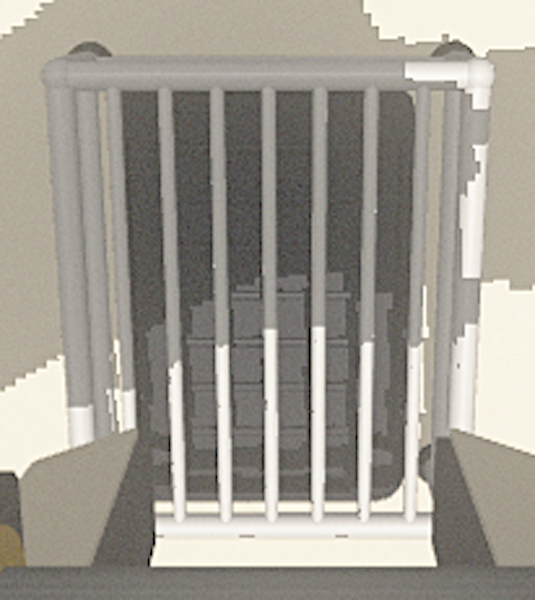

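```bash
python3 -c "
from h import *
print(workorder.sign_off(), monitor.observe()['clock'])"
```

```text
the job is handed in; nothing more can be done
the job is handed in; nothing more can be done
```

The tray is under the rack against the stop bar, and I handed the job in at about 17 s of the 56 s allowed. The sign-off gave no verdict.

**What I did:** I pushed the tray about 31 mm sideways with two fingertips on its long side, which left it within about 1.3 mm of the rack's centre line. I then turned the tool a quarter turn and pushed the short end in along the rack's axis. For the last 3 cm I tilted the fingers 12° so they would clear the rack's top bar.

**Final checks:**
- **At the stop:** the tray stopped moving and the push force rose from about 3 N to 15 N. From above, its trailing end shows about 7 mm outside the entrance legs, which is the home position.
- **In line:** by eye, the last picture shows it central between the legs and straight.
- **Robot clear:** the arm is raised clear of everything, and the force reads about zero.

**What disagreed or was not checked:**
- **Rack frame:** measured from the middle of the rack's outline, the tray sits at y of about −5 mm, not +2 mm. The legs, stop bar and 7 mm overhang only fit the given numbers if the rack's origin is about 7 mm nearer the entrance than that middle. I trusted the contact and the overhang.
- **Tray outline:** once the wires covered the tray, the network's outline of it was fragmentary, so I ignored its centre values for the final position.
- **Garlic, pot and salt:** I did not measure these again at the end, but no push went near them.

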